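# Make up two decorating kits in the pottery studio

## Robot

A 7-joint arm with a two-finger parallel gripper is mounted at the origin on the work surface. World frame = base frame: x ahead of the robot, y to its left, z up, the work surface at z = 0. Lengths are in m, angles in rad, forces in N, time in s.
With the tool pointing down it reaches from about 0.35 to 0.9 m from the base axis. Payload 8.1 kg.
Tool frame: the origin (TCP) lies midway between the tips of the shut fingers; the grasp point (between the pads) lies 19 mm behind it; z points along the fingers, y is the line along which they close (so a half turn about z gives the same grasp; the last joint's range is limited). The gripper opens to 92 mm and grips with 3 to 60 N. Pads are 19 mm wide; open, the fingers measure 130 mm over their backs; the gripper's body (75 mm by 190 mm) begins 47 mm behind the grasp point.
Start: joints at [1.241, 0.434, 0.025, 1.573, -0.012, 1.134, -0.075], TCP at [0.141, -0.609, 0.205] pointing down, gripper open.
Joint ranges: [-2.62, 2.62], [-0.44, 2.09], [-1.27, 1.32], [0.08, 2.57], [-1.32, 4.46], [0.12, 2], [-2.74, 2.74]. Speed limits (rad/s): [2.22, 2.22, 3.01, 3.01, 3.14, 3.14, 3.14].

## Interface

Orientations are given as a rotation vector (axis times angle).
In Python, from cell import arm gives the robot as it stands.
- The arm moves only by the tool arm_command, never from a script. Its arguments are lists of equal length, an entry for each row: "dp": the shift along the tool's x, y, z in units of 25 mm (1.0 is 25 mm), a list of three; "angular": the turn, a rotation vector about the tool's x, y, z in units of 0.15 rad (1.0 is 0.15 rad), a list of three; "claw": the opening, from 0 (shut) to 1 (fully open). In form: {"dp": [[x, y, z], ...], "angular": [[rx, ry, rz], ...], "claw": [claw, ...]}. A call has 1 to 10 rows; each row shifts and turns the commanded pose from where the row before left it, along the tool's axes as they then stand; what a row does not reach is not made up. A row lasts 1/10 s, in which the tool goes at most 50 mm and 8.59 degrees, less where a joint would pass 70% of its speed; a pose out of reach is approached as far as the arm can. A call with a number of a shift or a turn outside -1 to 1 is refused whole. A call with a gripper value outside its range is refused whole. The fingers move at their own pace and stop on an object; "force" is the grip in N (left out, the last holds). Time passes only in rows, so rows that do not move let the fingers close. It gives the time, the measured TCP pose, the force, the opening and the grip force at its end, in the units of the state.
- arm.observe(): the state, without advancing time (a new reading comes with each control period).
- arm.get_image(name): name is "side" or "top" or "wrist"; returns a dict with "frame" (420x560x3 uint8, red, green, blue), "z_map" (420x560 float32, m along the optical axis (not along the pixel's ray), 0 where there is no reading), "K" (3x3 intrinsics, pixels), "k1" (the pictures are not rectified: a ray, as slopes to the right and down, at radius r is drawn at 1 + k1 r^2 times it, then the intrinsics apply), "R" (3x3) and "t" (3): a world point X has camera coordinates R X + t. Camera axes: x right, y down, z forward; pixel columns grow to the right and rows downward; lengths in m; the calibration is good to about 2 mm. A picture is of the moment at which its call begins.
- arm.sign_off(): hands the job in; it is judged then, once.
The state is a dict: "clock": time; "joints": joint angles; "dq": joint speeds; "joint_efforts": joint torques, N m; "position": TCP position; "ee_rot": TCP orientation; "force": force on the tool from outside, world axes, zero at the start; "ft_torque": the same for the moment, N m; "width": opening from 0.0 (shut) to 1.0 (fully open); "gripper_force": force on a finger pad.
Only numpy, scipy, OpenCV 4.12 (cv2) and the standard library are available. Lean on these libraries where they do the work, as an engineer would, in place of code of your own. Each camera call takes 0.05 s, during which the arm holds its last target. There are 200 camera calls.

## Task

Make up two decorating kits for the class from the stock on the bench: the mint-green tray is the carving kit and gets the loop tool and the black jar; the red tray is the brushwork kit and gets the flat brush, the blue jar and the yellow jar. In each tray lay the tool flat, lengthwise, in the middle of the long compartment, and stand every jar upright in a small compartment of its own (either one). Set things down, do not drop them, and leave the white jar, the wooden rib and the clay bowl where they are.

Things in the scene. Friction and masses are not known exactly. Their poses are not given: they have to be found in the camera images.
- black_jar_mid (a point): Underglaze jar, for the green tray: upright cylinder 47 mm in diameter and 72 mm tall, screw lid and body black, white paper label round the side; about 0.12 kg. Point at its centre, 36 mm above its foot; z is up along the jar.
- blue_jar_mid (a point): Underglaze jar, for the red tray: upright cylinder 47 mm in diameter and 72 mm tall, screw lid and body blue, white paper label round the side; about 0.12 kg. Point at its centre, 36 mm above its foot; z is up along the jar.
- yellow_jar_mid (a point): Underglaze jar, for the red tray: upright cylinder 47 mm in diameter and 72 mm tall, screw lid and body yellow, white paper label round the side; about 0.12 kg. Point at its centre, 36 mm above its foot; z is up along the jar.
- loop_tool_mid (a point): Loop (ribbon) trimming tool lying flat, 170 mm long along its x: dark wooden flat-sided handle 16 x 16 mm from x = -85 to +30 mm, short brass ferrule, then an open steel wire loop 38 mm wide at the +x end; about 45 g. Point at the middle of its length, on the handle (16 mm wide across y there), 8 mm above the bench it lies on; z is up.
- flat_brush_mid (a point): Flat wooden brush lying flat, 170 mm long along its x: pale handle 22 mm wide and 10 mm thick from x = -85 to +12 mm, widening to a 48 mm head with white bristles at the +x end; about 50 g. Point at the middle of its length, on the handle (22 mm wide across y there), 5 mm above the bench it lies on; z is up.
- green_tray: Mint-green kit tray. Fixed shallow tray, 230 mm long (its x) by 175 mm wide (its y); origin at the centre of its underside on the bench. Floor 4 mm thick, outer walls and dividers 4 mm thick and 22 mm high. The long tool compartment takes the +y part: 222 x 97 mm inside, centred at x = 0, y = +35 mm. The -y strip is two small jar compartments, each 109 mm (x) by 66 mm (y) inside, centred at x = +56.5 and x = -56.5 mm, y = -50.5 mm.
- red_tray: Red kit tray. Fixed shallow tray, 230 mm long (its x) by 175 mm wide (its y); origin at the centre of its underside on the bench. Floor 4 mm thick, outer walls and dividers 4 mm thick and 22 mm high. The long tool compartment takes the +y part: 222 x 97 mm inside, centred at x = 0, y = +35 mm. The -y strip is two small jar compartments, each 109 mm (x) by 66 mm (y) inside, centred at x = +56.5 and x = -56.5 mm, y = -50.5 mm.
- white_jar_mid (a point): Underglaze jar, stays in the stock: upright cylinder 47 mm in diameter and 72 mm tall, screw lid and body white, white paper label round the side; about 0.12 kg. Point at its centre, 36 mm above its foot; z is up along the jar.
- wood_rib_mid (a point): Pale wooden throwing rib lying flat, a plate 106 x 50 x 8 mm with round ends, long along its x, with a dark thumb-hole; stays in the stock. Point at its centre, 4 mm above the bench.
- clay_bowl_mid (a point): Small terracotta bowl, 84 mm across the rim and 42 mm tall; stays in the stock. Point on its axis, 21 mm above the bench.
Things that resemble listed ones, but are neither listed nor needed, are in the scene too. What is shaped like the part that bears flat_brush_mid but orange is not meant.

How it is judged:
At the end, for the whole second after the job is handed in: Loop tool and black jar in the green tray, brush, blue and yellow jars in the red; tools flat, lengthwise (0.4 rad), middles within 40 mm of the long compartment's middle; jars upright (0.12 rad), one per small compartment; all at rest; white jar, rib, bowl within 30 mm of their start (x of loop_tool_mid in the frame of green_tray between -0.04 and 0.04 m and y of loop_tool_mid in the frame of green_tray between -0.005 and 0.075 m and z of loop_tool_mid in the frame of green_tray between 0 and 0.018 m and angle between the x axis of loop_tool_mid and the x axis of green_tray, either way round below 0.4 rad and angle between loop_tool_mid's own x axis and vertical between 1.47 and 1.67 rad and linear speed of each of loop_tool, black_jar, flat_brush, blue_jar, yellow_jar below 0.03 m/s and y of black_jar_mid in the frame of green_tray between -0.068 and -0.036 m and z of black_jar_mid in the frame of green_tray between 0.032 and 0.048 m and angle between each of black_jar_mid, blue_jar_mid, yellow_jar_mid's own z axis and vertical below 0.12 rad and (x of black_jar_mid in the frame of green_tray between 0.02 and 0.095 m or x of black_jar_mid in the frame of green_tray between -0.095 and -0.02 m) and x of flat_brush_mid in the frame of red_tray between -0.04 and 0.04 m and y of flat_brush_mid in the frame of red_tray between -0.005 and 0.075 m and z of flat_brush_mid in the frame of red_tray between 0 and 0.015 m and angle between the x axis of flat_brush_mid and the x axis of red_tray, either way round below 0.4 rad and angle between flat_brush_mid's own x axis and vertical between 1.47 and 1.67 rad and y of blue_jar_mid in the frame of red_tray between -0.068 and -0.036 m and z of blue_jar_mid in the frame of red_tray between 0.032 and 0.048 m and y of yellow_jar_mid in the frame of red_tray between -0.068 and -0.036 m and z of yellow_jar_mid in the frame of red_tray between 0.032 and 0.048 m and ((x of blue_jar_mid in the frame of red_tray between 0.02 and 0.095 m and x of yellow_jar_mid in the frame of red_tray between -0.095 and -0.02 m) or (x of blue_jar_mid in the frame of red_tray between -0.095 and -0.02 m and x of yellow_jar_mid in the frame of red_tray between 0.02 and 0.095 m)) and distance of each of white_jar_mid, wood_rib_mid, clay_bowl_mid from where it was at the start of the episode below 0.03 m); the robot touches nothing.
It fails at once if the white jar, the wooden rib or the clay bowl was moved by more than 30 mm (distance of any of white_jar_mid, wood_rib_mid, clay_bowl_mid from where it was at the start of the episode above 0.03 m).
It fails at once if a thing of the kits was dropped (fell faster than 0.8 m/s) ((linear speed of black_jar above 0.8 m/s and height (world z) of black_jar_mid below 0.08 m) or (linear speed of blue_jar above 0.8 m/s and height (world z) of blue_jar_mid below 0.08 m) or (linear speed of yellow_jar above 0.8 m/s and height (world z) of yellow_jar_mid below 0.08 m) or (linear speed of loop_tool above 0.8 m/s and height (world z) of loop_tool_mid below 0.08 m) or (linear speed of flat_brush above 0.8 m/s and height (world z) of flat_brush_mid below 0.08 m)).
It also fails if it takes over 120 s, if anything falls off the work surface, if the arm or the gripper's body presses on something with over 40 N, if the wrist force passes 120 N, or if a joint passes its speed limit or range.

## Working session

There is one attempt and no reset: what is moved stays moved. The work goes in short steps, Python scripts to look and compute and a tool call to move; the robot and the scene stay as the last step left them, time stands still between calls to the robot, and variables do not carry over. Pictures are saved under pics/ and viewed, at most 14 in all, crops included, and the job is handed in when it is done.

Besides the shell and the picture viewer there is one more tool, called after "Call:" by a JSON object that holds its "name" and its "arguments", one argument or row to a line. arm_command: Moves the arm, as the interface text tells. Its arguments: {"type":"object","properties":{"dp":{"type":"array","items":{"type":"array","items":{"type":"number"}}},"angular":{"type":"array","items":{"type":"array","items":{"type":"number"}}},"claw":{"type":"array","items":{"type":"number"}},"force":{"type":"number"}},"required":["dp","angular","claw"]}

```bash
mkdir -p pics; python3 - <<'E'
from cell import arm
import cv2,pickle
o=arm.observe();print(o)
d={}
for n in("top","side"):
    d[n]=arm.get_image(n);cv2.imwrite(f"pics/{n}0.png",cv2.resize(d[n]["frame"][:,:,::-1],(800,600)))
    print(n,d[n]["K"],d[n]["k1"],d[n]["R"],d[n]["t"])
pickle.dump(d,open("d0.pkl","wb"))
E
```

```text
{'clock': 0.0, 'joints': array([ 1.24135418,  0.43521508,  0.02495326,  1.57411251, -0.01158126,
        1.13396894, -0.07510762]), 'dq': array([-0.00046784, -0.00166733, -0.00071155, -0.00106972, -0.00026948,
       -0.00135226,  0.00046086]), 'joint_efforts': array([-6.27362642e-04, -6.67861748e+01,  9.84819755e-01, -3.14452708e+01,
       -6.04838971e-02,  4.30455117e-02,  1.94097893e-04]), 'position': array([ 0.14038734, -0.6084713 ,  0.20464371]), 'ee_rot': array([-3.11990098e+00, -3.55305965e-01,  5.10246300e-04]), 'force': array([-0.20831044, -0.25931588,  0.10096859]), 'ft_torque': array([-0.01022871,  0.09518493,  0.06642969]), 'gripper_force': 0.0, 'width': 0.9977463724441469}
top [[459.9328777    0.         283.55620941]
 [  0.         459.9328777  210.27875774]
 [  0.           0.           1.        ]] -0.1514007056132713 [[ 0.0029731  -0.99996632 -0.0076503 ]
 [-0.98180754 -0.00146648 -0.1898731 ]
 [ 0.18985549  0.00807563 -0.98177883]] [-0.00194183  0.45172467  0.9844068 ]
side [[411.6050263    0.         277.33125783]
 [  0.         411.6050263  213.20780442]
 [  0.           0.           1.        ]] -0.08104311228143968 [[ 0.90106259 -0.43326602  0.01915094]
 [-0.3098351  -0.67400542 -0.67061084]
 [ 0.30346073  0.59832871 -0.74156209]] [-0.39337724  0.2003686   0.77342755]
```

View pics/top0.png

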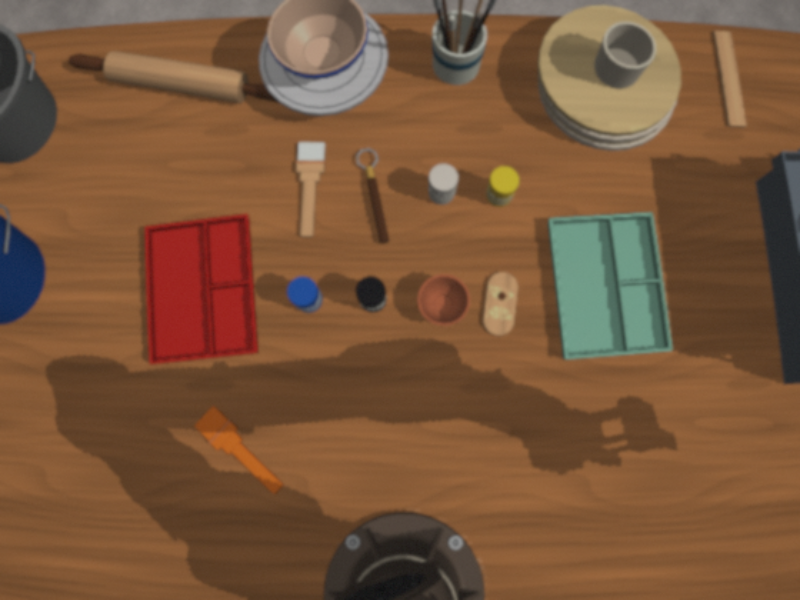

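View pics/side0.png

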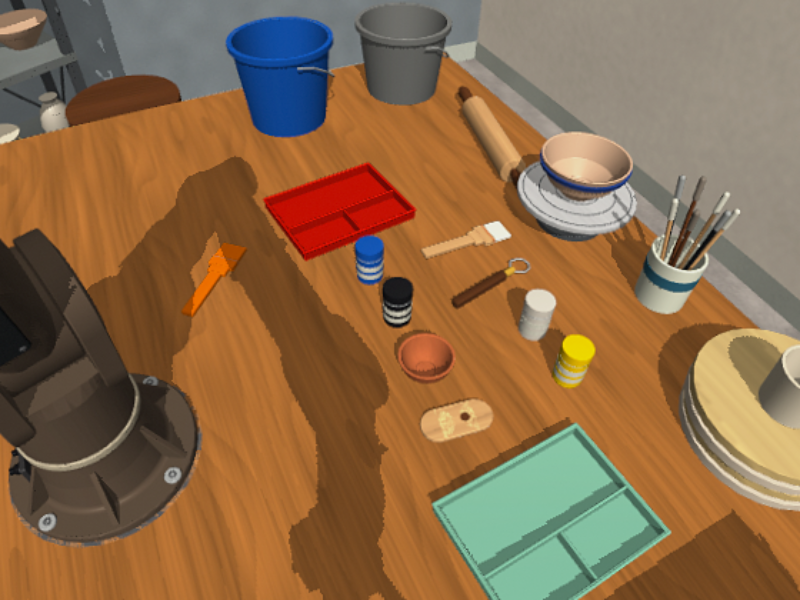

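The top view (800x600) has pale brush (310,188), loop tool (372,195), white jar (443,183) and yellow jar (503,185). Below them are blue jar (304,294), black jar (371,294), bowl (443,300) and rib (500,303), with the red tray at (200,288) and the green tray at (610,285).

Brush candidates are the pale-handled one with white bristles at (310,188) and the all-orange one at (240,450). The pale one fits; orange is excluded.

```bash
cat > h.py <<'E'
import numpy as np,cv2
def world(im):
    h,w=im["z_map"].shape
    uv=np.stack(np.meshgrid(np.arange(w),np.arange(h)),-1).reshape(-1,1,2).astype(float)
    n=cv2.undistortPoints(uv,im["K"],np.array([im["k1"],0,0,0.]))[:,0]
    z=im["z_map"].reshape(-1,1)
    return ((np.c_[n,np.ones(len(n))]*z-im["t"])@im["R"]).reshape(h,w,3)
def comps(im,zmin,zmax,amin=15):
    P=world(im);m=((P[...,2]>zmin)&(P[...,2]<zmax)&(im["z_map"]>0)).astype(np.uint8)
    n,l,s,c=cv2.connectedComponentsWithStats(m)
    for i in range(1,n):
        q=P[l==i]
        if s[i,4]<amin or not(.2<q[:,0].mean()<.72 and abs(q[:,1].mean())<.45):continue
        r=cv2.minAreaRect(q[:,:2].astype(np.float32))
        print("px",c[i].round(),"n",s[i,4],"mean",q.mean(0).round(4),"rect",np.round(r[0],4),np.round(r[1],4),round(r[2],1),"rgb",np.median(im["frame"][l==i],0))
E
python3 - <<'E'
import pickle,cv2;from h import *
d=pickle.load(open("d0.pkl","rb"))
P=world(d["top"]);print("bench z",np.median(P[150:250,250:300,2]), np.std(P[230:260,280:310,2]))
for a in((.004,.018),(.018,.03),(.06,.085)):print(a);comps(d["top"],*a)
print("side");comps(d["side"],.06,.085)
c=d["top"]["frame"][85:265,90:490,::-1];cv2.imwrite("pics/c0.png",cv2.resize(c,None,fx=2,fy=2))
E
```

```text
bench z 0.000667086782133552 0.07822452084660847
(0.004, 0.018)
px [216. 126.] n 870 mean [0.6671 0.1624 0.0096] rect [0.6524 0.1608] [0.1702 0.0494] 2.0 rgb [180. 142. 103.]
px [262. 138.] n 389 mean [0.6322 0.0508 0.0138] rect [0.6397 0.0476] [0.1713 0.037 ] 16.7 rgb [78. 51. 34.]
px [348. 141.] n 30 mean [ 0.6265 -0.1532  0.012 ] rect [ 0.6269 -0.1555] [0.0405 0.0132] 77.8 rgb [89.  74.  50.5]
px [309. 141.] n 26 mean [ 0.6273 -0.0601  0.0105] rect [ 0.6286 -0.0595] [0.0359 0.009 ] 86.3 rgb [100.  90.  80.]
px [420. 193.] n 3068 mean [ 0.501  -0.3234  0.0063] rect [ 0.4874 -0.3365] [0.2234 0.1665] 4.5 rgb [111. 155. 136.]
px [158. 175.] n 687 mean [0.5436 0.2996 0.0067] rect [0.5413 0.2961] [0.1084 0.0648] 7.0 rgb [157.  36.  32.]
px [123. 203.] n 1969 mean [0.4767 0.38   0.0063] rect [0.4751 0.3759] [0.2208 0.095 ] 6.4 rgb [157.  36.  32.]
px [350. 212.] n 859 mean [ 0.4539 -0.1547  0.0082] rect [ 0.4542 -0.1558] [0.0522 0.1041] 82.1 rgb [180. 142. 103.]
px [388. 200.] n 17 mean [ 0.4828 -0.2455  0.0073] rect [ 0.4816 -0.2449] [0.0333 0.003 ] 3.4 rgb [79. 83. 69.]
px [451. 221.] 
[... 1374 characters left out ...]
 rgb [187. 169.  49.]
px [259. 204.] n 364 mean [0.4609 0.0523 0.0716] rect [0.4621 0.0525] [0.0466 0.044 ] 0.1 rgb [31. 30. 32.]
px [211. 204.] n 369 mean [0.4601 0.1576 0.0718] rect [0.4603 0.1577] [0.0449 0.0454] 0.4 rgb [ 36.  76. 147.]
side
px [258. 173.] n 285 mean [0.4596 0.1521 0.0716] rect [0.4616 0.156 ] [0.0488 0.0441] 65.3 rgb [ 18.  85. 179.]
px [278. 203.] n 335 mean [0.4596 0.0475 0.0715] rect [0.4613 0.0507] [0.0448 0.0451] 29.3 rgb [27. 26. 28.]
px [377. 212.] n 353 mean [ 0.6413 -0.0645  0.0714] rect [ 0.6439 -0.0619] [0.0455 0.0467] 73.4 rgb [225. 218. 199.]
px [404. 245.] n 404 mean [ 0.6383 -0.1613  0.072 ] rect [ 0.6411 -0.1581] [0.0453 0.0442] 49.4 rgb [236. 212.   0.]
```

View pics/c0.png

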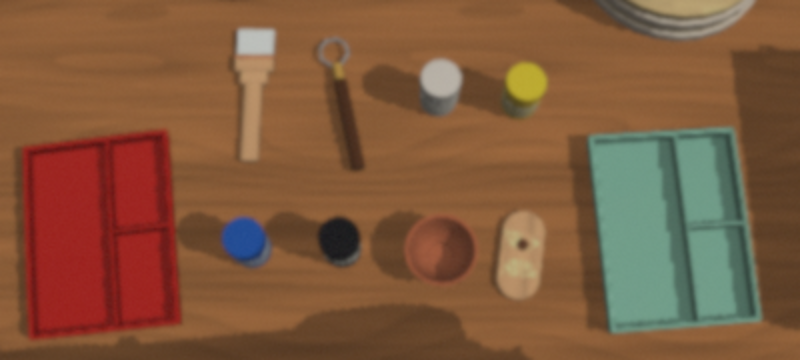

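The crop confirms it: the pale brush with white bristles is at (252,95) and the loop tool at (345,105). The jars are separate and trays clear. Next I'll fit the loop tool handle and work out the first move.

```bash
cat > plan.py <<'E'
import sys,numpy as np
from scipy.spatial.transform import Rotation as Ro
from cell import arm
# plan.py x y z yaw_deg : turn (units about tool z) then shift (units, tool axes after the turn)
x,y,z,a=map(float,sys.argv[1:5]);o=arm.observe()
R=Ro.from_rotvec(o["ee_rot"]).as_matrix();T=Ro.from_euler("z",a,degrees=True).as_matrix()@np.diag([1,-1,-1])
print("t",round(o["clock"],1),"pos",o["position"].round(4),"w",round(o["width"],3),"Fg",round(o["gripper_force"],1))
print("turn",(Ro.from_matrix(R.T@T).as_rotvec()/.15).round(2),"dp",(T.T@(np.array([x,y,z])-o["position"])/.025).round(2))
E
python3 - <<'E'
import pickle;from h import *
im=pickle.load(open("d0.pkl","rb"))["top"];P=world(im)
n,l,s,c=cv2.connectedComponentsWithStats(((P[...,2]>.005)&(P[...,2]<.02)).astype(np.uint8))
i=np.argmin([np.hypot(*(k-[262,138])) for k in c]);q=P[l==i];f=im["frame"][l==i].astype(int)
h=q[(f.max(1)<85)&(q[:,0]<.67)];L=cv2.fitLine(h[:,:2].astype(np.float32),2,0,.01,.01).ravel()
print(L,np.degrees(np.arctan2(L[1],L[0])),h.min(0),h.max(0),q.min(0),q.max(0),np.median(h[:,2]))
E
python3 plan.py .645 .1608 .15 2
```

```text
[0.9772894  0.21190904 0.6097134  0.04721371] 12.23425 [0.55612545 0.03127196 0.00903104] [0.66513624 0.06360335 0.01987232] [0.55504378 0.02902503 0.00549098] [0.72166606 0.08426945 0.01987232] 0.015722334753514176
t 0.1 pos [ 0.1404 -0.6085  0.2047] w 0.999 Fg 0.0
turn [-0.01  0.    1.28] dp [ 21.25 -30.05   2.19]
```

Call:
{"name": "arm_command", "arguments": {
  "dp": [
    [0.4,-0.6,0],
    [0.7,-1,0],
    [0.7,-1,0],
    [0.7,-1,0],
    [0.7,-1,0],
    [0.7,-1,0],
    [0.7,-1,0],
    [0.7,-1,0],
    [0.7,-1,0],
    [0.7,-1,0]
  ],
  "angular": [
    [0,0,0.64],
    [0,0,0.64],
    [0,0,0],
    [0,0,0],
    [0,0,0],
    [0,0,0],
    [0,0,0],
    [0,0,0],
    [0,0,0],
    [0,0,0]
  ],
  "claw": [0.6,0.6,0.6,0.6,0.6,0.6,0.6,0.6,0.6,0.6],
  "force": 20
}}

```text
clock: 1.1
position: [0.2943, -0.359, 0.2052]
ee_rot: [-3.141, -0.054, 0.001]
force: [0.6, -0.0, -0.2]
width: 0.601
gripper_force: 0.0
```

Call:
{"name": "arm_command", "arguments": {
  "dp": [
    [0.7,-1,0],
    [0.7,-1,0],
    [0.7,-1,0],
    [0.7,-1,0],
    [0.7,-1,0],
    [0.7,-1,0],
    [0.7,-1,0],
    [0.7,-1,0],
    [0.7,-1,0],
    [0.7,-1,0]
  ],
  "angular": [
    [0,0,0],
    [0,0,0],
    [0,0,0],
    [0,0,0],
    [0,0,0],
    [0,0,0],
    [0,0,0],
    [0,0,0],
    [0,0,0],
    [0,0,0]
  ],
  "claw": [0.6,0.6,0.6,0.6,0.6,0.6,0.6,0.6,0.6,0.6]
}}

```text
clock: 2.1
position: [0.4604, -0.1033, 0.2052]
ee_rot: [3.141, 0.054, -0.001]
force: [1.0, 0.7, -0.4]
width: 0.599
gripper_force: 0.0
```

```bash
python3 plan.py .645 .1608 .15 2
```

```text
t 2.1 pos [ 0.4604 -0.1033  0.2052] w 0.599 Fg 0.0
turn [ 0.  0. -0.] dp [  7.75 -10.3    2.21]
```

Call:
{"name": "arm_command", "arguments": {
  "dp": [
    [0.8,-1,0.2],
    [0.8,-1,0.2],
    [0.8,-1,0.2],
    [0.8,-1,0.2],
    [0.8,-1,0.2],
    [0.8,-1,0.2],
    [0.8,-1,0.2],
    [0.8,-1,0.2],
    [0.8,-1,0.2],
    [0.5,-1,0.4]
  ],
  "angular": [
    [0,0,0],
    [0,0,0],
    [0,0,0],
    [0,0,0],
    [0,0,0],
    [0,0,0],
    [0,0,0],
    [0,0,0],
    [0,0,0],
    [0,0,0]
  ],
  "claw": [0.6,0.6,0.6,0.6,0.6,0.6,0.6,0.6,0.6,0.6]
}}

```text
clock: 3.1
position: [0.6452, 0.1531, 0.1501]
ee_rot: [-3.141, -0.054, -0.001]
force: [0.3, -0.4, -0.5]
width: 0.601
gripper_force: 0.0
```

```bash
python3 plan.py .645 .1608 .006 2; python3 - <<'E'
from cell import arm
import cv2
from h import *
im=arm.get_image("wrist");comps(im,.004,.02,40)
E
```

```text
t 3.1 pos [0.6452 0.1531 0.1501] w 0.601 Fg 0.0
turn [-0. -0. -0.] dp [ 0.   -0.31  5.76]
px [273. 156.] n 6683 mean [0.6716 0.1615 0.0086] rect [0.6503 0.1618] [0.0476 0.1692] 89.2 rgb [253. 233. 177.]
px [394. 197.] n 2865 mean [0.64   0.0518 0.0128] rect [0.64   0.0552] [0.165  0.0364] 8.1 rgb [127.  72.  44.]
px [499. 190.] n 449 mean [ 0.6513 -0.0453  0.0122] rect [ 0.6496 -0.0498] [0.0204 0.0447] 67.8 rgb [139. 128. 115.]
px [104. 241.] n 797 mean [0.5872 0.3216 0.01  ] rect [0.5893 0.3416] [0.1808 0.0489] 81.1 rgb [143.  38.  28.]
px [ 96. 259.] n 283 mean [0.5696 0.329  0.0124] rect [0.5701 0.3291] [0.0077 0.0384] 87.6 rgb [174.  42.  32.]
px [  5. 259.] n 155 mean [0.5629 0.4299 0.0102] rect [0.5616 0.4297] [0.0238 0.0034] 7.7 rgb [165.  34.  28.]
px [ 40. 357.] n 186 mean [0.4423 0.4158 0.0102] rect [0.4413 0.4156] [0.0583 0.0034] 7.8 rgb [154.  30.  27.]
px [274. 347.] n 300 mean [0.4773 0.1553 0.0137] rect [0.4744 0.1555] [0.0437 0.0191] 88.5 rgb [136.5 131.  125. ]
px [354. 356.] n 84 mean [0.4676 0.0714 0.0127] rect [0.4652 0.0715] [0.0035 0.0218] 79.9 rgb [89. 82. 75.]
```

The wrist view agrees with the brush at (.650,.161). Descending and gripping.

Call:
{"name": "arm_command", "arguments": {
  "dp": [
    [0,-0.3,1],
    [0,0,1],
    [0,0,1],
    [0,0,1],
    [0,0,1],
    [0,0,0.7],
    [0,0,0],
    [0,0,0],
    [0,0,0],
    [0,0,0]
  ],
  "angular": [
    [0,0,0],
    [0,0,0],
    [0,0,0],
    [0,0,0],
    [0,0,0],
    [0,0,0],
    [0,0,0],
    [0,0,0],
    [0,0,0],
    [0,0,0]
  ],
  "claw": [0.6,0.6,0.6,0.6,0.6,0.6,0,0,0,0]
}}

```text
clock: 4.15
position: [0.6445, 0.1598, 0.0092]
ee_rot: [-3.141, -0.054, -0.003]
force: [0.1, -0.2, -0.5]
width: 0.299
gripper_force: 0.0
```

Call:
{"name": "arm_command", "arguments": {
  "dp": [
    [0,0,0],
    [0,0,0],
    [0,0,-0.5],
    [0,0,-1],
    [0,0,-1],
    [0,0,-1]
  ],
  "angular": [
    [0,0,0],
    [0,0,0],
    [0,0,0],
    [0,0,0],
    [0,0,0],
    [0,0,0]
  ],
  "claw": [0,0,0,0,0,0]
}}

```text
clock: 4.75
position: [0.6437, 0.1597, 0.0974]
ee_rot: [-3.141, -0.055, -0.001]
force: [0.1, 0.3, 0.1]
width: 0.004
gripper_force: 0.0
```

```bash
python3 plan.py .467 .3714 .09 6.8
```

```text
t 4.8 pos [0.6437 0.1597 0.0974] w 0.004 Fg 0.0
turn [-0.   -0.   -0.56] dp [-6.01 -9.24  0.3 ]
```

Missed: the tips were too high and I lifted before the fingers had shut. I'll check whether the brush moved.

```bash
python3 plan.py .645 .1612 .002 2; python3 - <<'E'
from cell import arm
from h import *
im=arm.get_image("wrist");comps(im,.004,.02,800);comps(arm.get_image("side"),.004,.02,150)
cv2.imwrite("pics/w1.png",im["frame"][:,:,::-1])
E
```

```text
t 4.8 pos [0.6437 0.1597 0.0974] w 0.004 Fg 0.0
turn [-0. -0. -0.] dp [ 0.06 -0.06  3.82]
px [281. 149.] n 8299 mean [0.6845 0.1615 0.0086] rect [0.6672 0.1612] [0.1364 0.048 ] 0.6 rgb [254. 241. 193.]
px [422. 214.] n 4056 mean [0.6396 0.0521 0.0126] rect [0.6418 0.0462] [0.1658 0.0374] 16.6 rgb [132.  74.  46.]
px [ 93. 261.] n 1021 mean [0.5904 0.3124 0.0102] rect [0.592 0.327] [0.1438 0.0349] 83.2 rgb [161.  48.  33.]
px [228. 143.] n 2172 mean [0.4631 0.363  0.0077] rect [0.4793 0.3422] [0.2216 0.1679] 6.4 rgb [197.  15.   2.]
px [264. 146.] n 545 mean [0.5455 0.3087 0.0085] rect [0.5416 0.3003] [0.1084 0.0623] 5.5 rgb [198.  16.   3.]
px [242. 164.] n 423 mean [0.4622 0.2628 0.0113] rect [0.4464 0.2786] [0.1447 0.2911] 61.4 rgb [157.  12.   3.]
px [329. 167.] n 611 mean [0.6617 0.1595 0.0105] rect [0.6524 0.1636] [0.1703 0.0579] 2.1 rgb [226. 173. 112.]
px [150. 192.] n 720 mean [0.2208 0.2633 0.0102] rect [0.2168 0.2578] [0.1738 0.0497] 49.7 rgb [234. 110.   0.]
px [340. 199.] n 406 mean [0.6258 0.0453 0.014 ] rect [0.6375 0.0536] [0.1698 0.035 ] 10.0 rgb [92.  52.5 27. ]
px [298. 254.] n 381 mean [ 0.4579 -0.0547  0.0121] rect [ 0.4574 -0.0543] [0.0423 0.0534] 56.9 rgb [189.  97.  55.]
px [319. 294.] n 1091 mean [ 0.4533 -0.156   0.0097] rect [ 0.4552 -0.153 ] [0.0553 0.1049] 83.4 rgb [225. 172. 110.]
px [371. 349.] n 5308 mean [ 0.4842 -0.2962  0.0063] rect [ 0.4852 -0.2974] [0.2205 0.0995] 4.5 rgb [133. 196. 164.]
px [429. 372.] n 1892 mean [ 0.5514 -0.3784  0.0065] rect [ 0.5475 -0.3794] [0.1082 0.0658] 4.1 rgb [131. 194. 163.]
px [379. 401.] n 1792 mean [ 0.4435 -0.381   0.0065] rect [ 0.4321 -0.3872] [0.113 0.067] 3.2 rgb [131. 193. 162.]
```

View pics/w1.png

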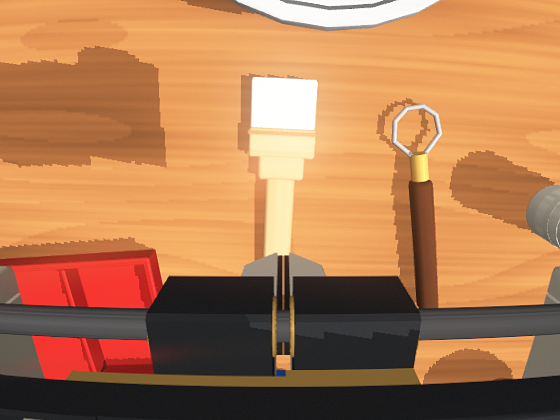

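The wrist picture shows the brush unmoved at (280,160), with the shut fingers at (283,290) over its handle. I'll reopen, go lower (TCP 3 mm) and wait longer for the grip.

Call:
{"name": "arm_command", "arguments": {
  "dp": [
    [0,0,0],
    [0,0,0],
    [0,0,0],
    [0,0,0],
    [0,0,0],
    [0,0,1],
    [0,0,1],
    [0,0,1],
    [0,0,0.5],
    [0,0,0.3]
  ],
  "angular": [
    [0,0,0],
    [0,0,0],
    [0,0,0],
    [0,0,0],
    [0,0,0],
    [0,0,0],
    [0,0,0],
    [0,0,0],
    [0,0,0],
    [0,0,0]
  ],
  "claw": [0.5,0.5,0.5,0.5,0.5,0.5,0.5,0.5,0.5,0.5]
}}

```text
clock: 5.85
position: [0.643, 0.1594, -0.0009]
ee_rot: [3.141, 0.055, -0.003]
force: [0.5, -0.5, 0.1]
width: 0.501
gripper_force: 0.0
```

Call:
{"name": "arm_command", "arguments": {
  "dp": [
    [0,0,0],
    [0,0,0],
    [0,0,0],
    [0,0,0],
    [0,0,0],
    [0,0,0]
  ],
  "angular": [
    [0,0,0],
    [0,0,0],
    [0,0,0],
    [0,0,0],
    [0,0,0],
    [0,0,0]
  ],
  "claw": [0,0,0,0,0,0]
}}

```text
clock: 6.45
position: [0.6438, 0.1596, 0.0007]
ee_rot: [-3.141, -0.055, -0.001]
force: [-0.7, 0.2, -0.2]
width: 0.032
gripper_force: 0.0
```

```bash
python3 - <<'E'
from cell import arm
from h import *
print({k:np.round(v,3) for k,v in arm.observe().items()})
im=arm.get_image("wrist");s=arm.get_image("side")
a=cv2.resize(s["frame"][100:250,230:430,::-1],(760,570),interpolation=2)
cv2.imwrite("pics/w2.png",im["frame"][:,:,::-1]);cv2.imwrite("pics/s2.png",a)
E
```

```text
{'clock': np.float64(6.45), 'joints': array([-0.133,  0.726, -0.298,  1.641,  0.271,  0.815, -2.084]), 'dq': array([-0.002,  0.004, -0.001,  0.002,  0.   , -0.001,  0.001]), 'joint_efforts': array([-2.0000e-03, -7.9459e+01, -5.8130e+00, -2.4531e+01,  1.7000e-02,
       -9.0000e-02,  0.0000e+00]), 'position': array([0.644, 0.16 , 0.001]), 'ee_rot': array([-3.141e+00, -5.500e-02, -1.000e-03]), 'force': array([-0.735,  0.174, -0.152]), 'ft_torque': array([ 0.003, -0.029,  0.045]), 'gripper_force': np.float64(0.0), 'width': np.float64(0.032)}
```

View pics/s2.png

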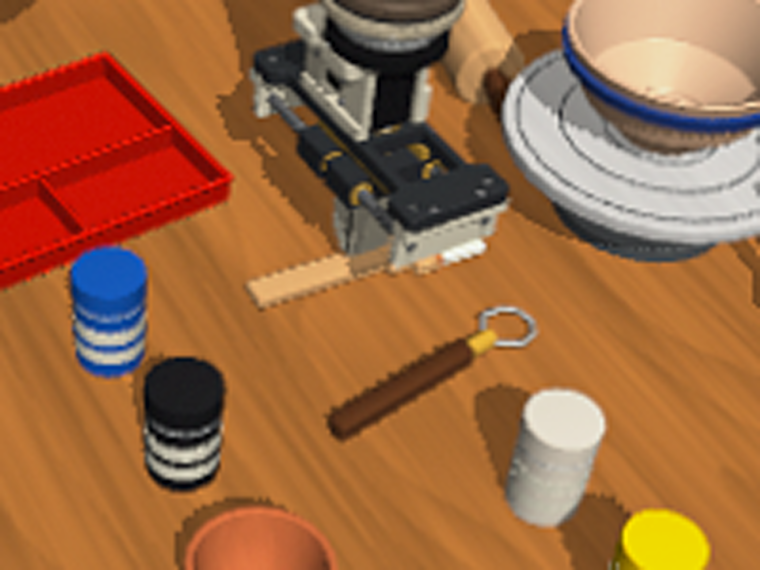

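View pics/w2.png

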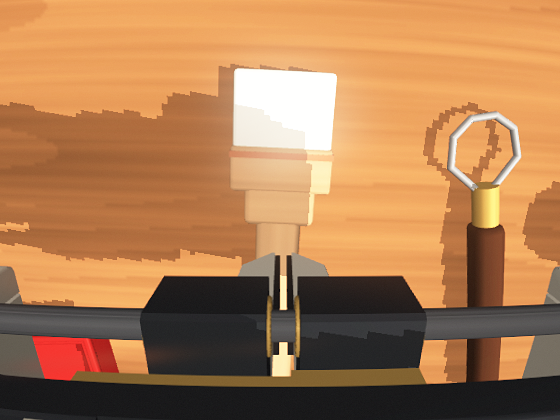

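The side crop shows the shut fingers at (380,235) resting above the handle rather than straddling it, though the reported z is about 0. I'll measure the real fingertip height.

```bash
python3 - <<'E'
from cell import arm
from h import *
for n in("side","wrist"):
    im=arm.get_image(n);P=world(im)
    m=(abs(P[...,0]-.644)<.03)&(abs(P[...,1]-.16)<.05)&(P[...,2]>-.02)&(P[...,2]<.09)
    q=P[m];f=im["frame"][m].astype(int)
    for z in np.arange(0,.06,.005):
        k=(q[:,2]>=z)&(q[:,2]<z+.005)
        if k.sum():print(n,z.round(3),k.sum(),q[k].min(0).round(3),q[k].max(0).round(3),np.median(f[k],0))
im=arm.get_image("wrist");P=world(im)
for u,v in((265,262),(270,270),(300,265),(310,270),(283,262),(285,290),(283,350),(283,365)):print(u,v,P[v,u].round(4),im["frame"][v,u])
E
```

```text
side 0.0 319 [0.614 0.11  0.   ] [0.674 0.21  0.005] [182. 114.  53.]
side 0.005 53 [0.616 0.144 0.005] [0.671 0.193 0.01 ] [181. 134.  85.]
side 0.01 81 [0.614 0.146 0.01 ] [0.673 0.173 0.014] [168. 126.  86.]
side 0.02 1 [0.634 0.155 0.024] [0.634 0.155 0.024] [160. 129.  95.]
side 0.025 7 [0.633 0.153 0.025] [0.637 0.168 0.028] [128. 109.  86.]
side 0.03 10 [0.634 0.145 0.03 ] [0.647 0.173 0.035] [122.5 115.5 101.5]
side 0.035 17 [0.633 0.142 0.036] [0.654 0.174 0.04 ] [123. 116.  89.]
side 0.04 22 [0.633 0.141 0.04 ] [0.656 0.176 0.044] [109.  105.   91.5]
side 0.045 22 [0.633 0.139 0.045] [0.651 0.175 0.05 ] [104.   99.5  88. ]
side 0.05 22 [0.632 0.14  0.05 ] [0.651 0.173 0.055] [99.5 95.  84. ]
side 0.055 20 [0.632 0.138 0.055] [0.647 0.179 0.06 ] [99.5 94.  83. ]
wrist 0.0 693 [0.629 0.11  0.   ] [0.674 0.21  0.001] [239. 166.  97.]
wrist 0.005 2610 [0.617 0.145 0.005] [0.674 0.178 0.01 ] [229. 178. 124.]
wrist 0.01 133 [0.647 0.148 0.01 ] [0.674 0.175 0.011] [230. 179. 125.]
wrist 0.015 1 [0.653 0.162 0.019] [0.653 0.162 0.019] [215. 171. 128.]
wrist 0.02 108 [0.652 0.151 0.
[... 202 characters left out ...]
35 409 [0.652 0.142 0.035] [0.655 0.176 0.04 ] [158. 146. 129.]
wrist 0.04 381 [0.652 0.141 0.04 ] [0.655 0.176 0.045] [158. 147. 129.]
wrist 0.045 100 [0.651 0.156 0.045] [0.655 0.162 0.05 ] [34. 28. 26.]
wrist 0.05 113 [0.652 0.156 0.05 ] [0.654 0.162 0.055] [40. 37. 35.]
wrist 0.055 94 [0.652 0.156 0.055] [0.655 0.162 0.06 ] [27. 24. 23.]
265 262 [0.6536 0.1667 0.0309] [159 148 129]
270 270 [0.654  0.1642 0.0391] [157 146 129]
300 265 [0.6542 0.1514 0.0338] [159 146 129]
310 270 [0.6545 0.1474 0.0388] [157 145 127]
283 262 [0.6525 0.1587 0.0279] [139 104  76]
285 290 [0.6528 0.1579 0.053 ] [22 20 22]
283 350 [0.5893 0.1564 0.0094] [200 154 112]
283 365 [0.5781 0.156  0.0087] [254 240 186]
```

Real fingertips are about 21 mm above the reported TCP z (x and y agree), so I'll apply that offset. I'll open, descend in part and verify.

Call:
{"name": "arm_command", "arguments": {
  "dp": [
    [0,0,-0.2],
    [0,0,0],
    [0,0,0],
    [0,0,0],
    [0,0,0],
    [0,0,0.2],
    [0,0,0.2],
    [0,0,0.2],
    [0,0,0]
  ],
  "angular": [
    [0,0,0],
    [0,0,0],
    [0,0,0],
    [0,0,0],
    [0,0,0],
    [0,0,0],
    [0,0,0],
    [0,0,0],
    [0,0,0]
  ],
  "claw": [0.5,0.5,0.5,0.5,0.5,0.5,0.5,0.5,0.5]
}}

```text
clock: 7.6
position: [0.6428, 0.1593, -0.0108]
ee_rot: [3.141, 0.055, -0.003]
force: [-0.1, 0.4, 0.5]
width: 0.501
gripper_force: 0.0
```

```bash
cat > tips.py <<'E'
from cell import arm
from h import *
o=arm.observe();p=o["position"];print(p.round(4),o["force"].round(1),"w",o["width"].round(3))
for n in("side","wrist"):
    im=arm.get_image(n);P=world(im);f=im["frame"].astype(int)
    grey=(f.max(2)-f.min(2)<42)
    m=(abs(P[...,0]-p[0])<.025)&(abs(P[...,1]-p[1])<.07)&(P[...,2]<p[2]+.05)&grey&(im["z_map"]>0)&(P[...,2]>p[2]+.005)
    q=P[m];print(n,len(q),np.percentile(q[:,2],[0,1,3,10]).round(4),"y",q[:,1].min().round(3),q[:,1].max().round(3))
E
python3 tips.py
```

```text
Traceback (most recent call last):
  File "tips.py", line 3, in <module>
    o=arm.observe();p=o["position"];print(p.round(4),o["force"].round(1),"w",o["width"].round(3))
                                                                             ^^^^^^^^^^^^^^^^
AttributeError: 'float' object has no attribute 'round'
```

```bash
sed -i 's/o\["width"\].round(3)/o["width"]/' tips.py; python3 tips.py
```

```text
[ 0.6428  0.1593 -0.0108] [-0.1  0.4  0.5] w 0.5014629720779784
side 94 [0.0012 0.0021 0.0081 0.0162] y 0.118 0.197
wrist 2648 [0.0093 0.0117 0.0135 0.0166] y 0.119 0.198
```

Tips are now about 9–10 mm up (offset about 20 mm). Going 5 mm lower and gripping.

Call:
{"name": "arm_command", "arguments": {
  "dp": [
    [0,0,0.1],
    [0,0,0.1],
    [0,0,0],
    [0,0,0],
    [0,0,0],
    [0,0,0],
    [0,0,0],
    [0,0,0],
    [0,0,0],
    [0,0,0]
  ],
  "angular": [
    [0,0,0],
    [0,0,0],
    [0,0,0],
    [0,0,0],
    [0,0,0],
    [0,0,0],
    [0,0,0],
    [0,0,0],
    [0,0,0],
    [0,0,0]
  ],
  "claw": [0.5,0.5,0,0,0,0,0,0,0,0]
}}

```text
clock: 8.7
position: [0.6437, 0.1597, -0.0145]
ee_rot: [-3.141, -0.055, -0.0]
force: [0.1, 0.6, 0.4]
width: 0.238
gripper_force: 19.9
```

Gripped (22 mm, 20 N). Lifting.

Call:
{"name": "arm_command", "arguments": {
  "dp": [
    [0,0,-0.5],
    [0,0,-1],
    [0,0,-1],
    [0,0,-1],
    [0,0,0]
  ],
  "angular": [
    [0,0,0],
    [0,0,0],
    [0,0,0],
    [0,0,0],
    [0,0,0]
  ],
  "claw": [0,0,0,0,0]
}}

```text
clock: 9.2
position: [0.6461, 0.1606, 0.0777]
ee_rot: [-3.139, -0.054, -0.01]
force: [-0.1, 0.1, -0.0]
width: 0.231
gripper_force: 19.9
```

```bash
python3 plan.py .467 .3714 .03 6.8
```

```text
t 9.2 pos [0.6461 0.1606 0.0777] w 0.231 Fg 19.9
turn [-0.01 -0.04 -0.56] dp [-6.12 -9.22  1.91]
```

Call:
{"name": "arm_command", "arguments": {
  "dp": [
    [-0.3,-0.5,0],
    [-0.7,-1,0],
    [-0.7,-1,0],
    [-0.7,-1,0],
    [-0.7,-1,0],
    [-0.7,-1,0],
    [-0.7,-1,0],
    [-0.7,-1,0.4],
    [-0.6,-1,0.6],
    [-0.3,-0.7,0.9]
  ],
  "angular": [
    [0,0,-0.56],
    [0,0,0],
    [0,0,0],
    [0,0,0],
    [0,0,0],
    [0,0,0],
    [0,0,0],
    [0,0,0],
    [0,0,0],
    [0,0,0]
  ],
  "claw": [0,0,0,0,0,0,0,0,0,0]
}}

```text
clock: 10.2
position: [0.4644, 0.3731, 0.026]
ee_rot: [-3.134, -0.19, -0.001]
force: [0.9, -0.3, -0.4]
width: 0.228
gripper_force: 19.9
```

```bash
python3 plan.py .467 .3714 -.010 6.8; python3 - <<'E'
from cell import arm
from h import *
comps(arm.get_image("top"),.024,.055,40)
E
```

```text
t 10.2 pos [0.4644 0.3731 0.026 ] w 0.228 Fg 19.9
turn [-0.01 -0.01  0.01] dp [0.09 0.08 1.44]
px [309. 136.] n 87 mean [ 0.6291 -0.0592  0.0389] rect [ 0.6337 -0.061 ] [0.045  0.0209] 89.4 rgb [94. 90. 86.]
px [349. 137.] n 92 mean [ 0.6272 -0.1524  0.0392] rect [ 0.6318 -0.154 ] [0.0432 0.0215] 71.2 rgb [93.5 82.  55. ]
px [311. 208.] n 500 mean [ 0.4583 -0.0617  0.0368] rect [ 0.4538 -0.0602] [0.0805 0.0809] 0.5 rgb [134.  78.  54.]
px [218. 213.] n 60 mean [0.4467 0.1469 0.0391] rect [0.4492 0.1482] [0.0154 0.0426] 38.5 rgb [ 83.5  84.  106. ]
px [262. 214.] n 50 mean [0.4448 0.0467 0.0373] rect [0.4483 0.0473] [0.0164 0.0437] 21.2 rgb [82.  78.  69.5]
```

Call:
{"name": "arm_command", "arguments": {
  "dp": [
    [0.1,0.1,0.4],
    [0,0,0.4],
    [0,0,0.3],
    [0,0,0.2],
    [0,0,0.1],
    [0,0,0],
    [0,0,0],
    [0,0,0],
    [0,0,0],
    [0,0,0]
  ],
  "angular": [
    [0,0,0],
    [0,0,0],
    [0,0,0],
    [0,0,0],
    [0,0,0],
    [0,0,0],
    [0,0,0],
    [0,0,0],
    [0,0,0],
    [0,0,0]
  ],
  "claw": [0,0,0,0,0,0,0.45,0.45,0.45,0.45]
}}

```text
clock: 11.25
position: [0.4688, 0.3686, -0.0094]
ee_rot: [-3.136, -0.186, -0.001]
force: [0.1, 0.5, 0.3]
width: 0.449
gripper_force: 0.0
```

Call:
{"name": "arm_command", "arguments": {
  "dp": [
    [0,0,-0.6],
    [0,0,-1],
    [0,0,-1],
    [0,0,-1],
    [0,0,-1],
    [0,0,0]
  ],
  "angular": [
    [0,0,0],
    [0,0,0],
    [0,0,0],
    [0,0,0],
    [0,0,0],
    [0,0,0]
  ],
  "claw": [0.45,0.45,0.45,0.45,0.45,0.45]
}}

```text
clock: 11.85
position: [0.4704, 0.3704, 0.1102]
ee_rot: [-3.132, -0.186, -0.008]
force: [0.0, 1.9, 0.4]
width: 0.447
gripper_force: 0.0
```

```bash
python3 plan.py .615 .048 .06 12.2; python3 - <<'E'
from cell import arm
from h import *
im=arm.get_image("wrist");cv2.imwrite("pics/w3.png",im["frame"][:,:,::-1])
E
```

```text
t 11.8 pos [0.4704 0.3704 0.1102] w 0.447 Fg 0.0
turn [-0.02 -0.04 -0.63] dp [ 2.93 13.83  2.01]
```

View pics/w3.png

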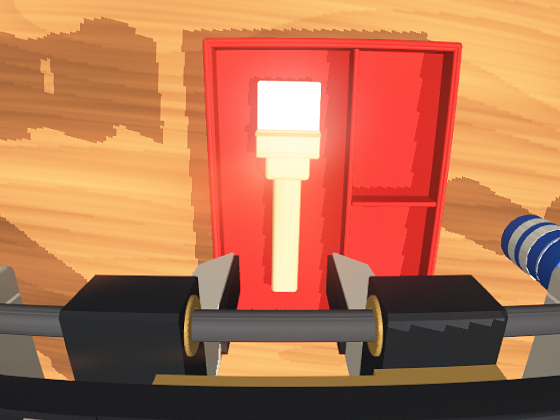

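The brush lies flat and lengthwise in the red long compartment (head at (288,110), handle end at (285,290)). Now the loop tool.

Call:
{"name": "arm_command", "arguments": {
  "dp": [
    [0.1,0.5,0],
    [0.3,1,0],
    [0.3,1,0],
    [0.3,1,0],
    [0.3,1,0],
    [0.3,1,0],
    [0.3,1,0],
    [0.3,1,0],
    [0.3,1,0],
    [0.3,1,0]
  ],
  "angular": [
    [0,0,-0.63],
    [0,0,0],
    [0,0,0],
    [0,0,0],
    [0,0,0],
    [0,0,0],
    [0,0,0],
    [0,0,0],
    [0,0,0],
    [0,0,0]
  ],
  "claw": [0.45,0.45,0.45,0.45,0.45,0.45,0.45,0.45,0.45,0.45]
}}

```text
clock: 12.9
position: [0.5861, 0.1495, 0.1049]
ee_rot: [3.123, 0.335, -0.002]
force: [1.1, 0.9, 0.5]
width: 0.447
gripper_force: 0.0
```

Call:
{"name": "arm_command", "arguments": {
  "dp": [
    [0.2,1,0],
    [0.2,1,0.2],
    [0.1,1,0.4],
    [0,1,0.6],
    [0,0.2,0],
    [0,0,0]
  ],
  "angular": [
    [0,0,0],
    [0,0,0],
    [0,0,0],
    [0,0,0],
    [0,0,0],
    [0,0,0]
  ],
  "claw": [0.45,0.45,0.45,0.45,0.45,0.45]
}}

```text
clock: 13.5
position: [0.6202, 0.0497, 0.0749]
ee_rot: [3.124, 0.331, -0.003]
force: [0.0, 0.5, -0.5]
width: 0.447
gripper_force: 0.0
```

```bash
python3 plan.py .62 .0494 -.010 12.2; python3 - <<'E'
from cell import arm
from h import *
im=arm.get_image("wrist");comps(im,.0045,.02,800)
comps(arm.get_image("side"),.0075,.018,150)
E
```

```text
t 13.5 pos [0.6202 0.0497 0.0749] w 0.447 Fg 0.0
turn [-0.    0.01 -0.01] dp [-0.01  0.01  3.4 ]
px [286. 186.] n 5026 mean [0.6391 0.0506 0.0131] rect [0.6383 0.0496] [0.1694 0.0364] 12.7 rgb [153.  88.  53.]
px [230. 129.] n 284 mean [0.4888 0.415  0.0124] rect [0.4837 0.4179] [0.0787 0.2363] 75.8 rgb [159.  12.   3.]
px [236. 138.] n 540 mean [0.4878 0.3667 0.0142] rect [0.4807 0.3745] [0.1832 0.0631] 4.8 rgb [227. 175. 113.]
px [241. 164.] n 290 mean [0.4588 0.264  0.0125] rect [0.4434 0.2763] [0.1362 0.2867] 60.3 rgb [159.   11.5   3. ]
px [227. 156.] n 153 mean [0.4371 0.3083 0.0126] rect [0.4395 0.3081] [0.0524 0.1218] 67.7 rgb [159.  12.   3.]
px [150. 191.] n 649 mean [0.2216 0.2655 0.0108] rect [0.216  0.2566] [0.1721 0.0503] 51.4 rgb [221. 101.   0.]
px [341. 199.] n 342 mean [0.6283 0.0459 0.0142] rect [0.639  0.0458] [0.1693 0.035 ] 16.5 rgb [92.5 53.  28. ]
px [298. 254.] n 247 mean [ 0.4587 -0.0536  0.013 ] rect [ 0.4578 -0.0559] [0.0386 0.0521] 53.0 rgb [197. 102.  57.]
px [319. 293.] n 1015 mean [ 0.454  -0.1553  0.0099] rect [ 0.4552 -0.1549] [0.0514 0.1054] 82.3 rgb [227. 174. 112.]
px [382. 325.] n 327 mean [ 0.5276 -0.2686  0.0126] rect [ 0.4986 -0.2572] [0.086  0.2378] 70.7 rgb [102. 153. 127.]
px [437. 358.] n 181 mean [ 0.5788 -0.3661  0.0129] rect [ 0.5602 -0.3557] [0.056  0.1231] 62.4 rgb [ 73. 109.  91.]
```

Call:
{"name": "arm_command", "arguments": {
  "dp": [
    [0,0.1,0.8],
    [0,0,0.8],
    [0,0,0.6],
    [0,0,0.4],
    [0,0,0.3],
    [0,0,0.2],
    [0,0,0.2],
    [0,0,0]
  ],
  "angular": [
    [0,0,0],
    [0,0,0],
    [0,0,0],
    [0,0,0],
    [0,0,0],
    [0,0,0],
    [0,0,0],
    [0,0,0]
  ],
  "claw": [0.45,0.45,0.45,0.45,0.45,0.45,0.45,0.45]
}}

```text
clock: 14.4
position: [0.6211, 0.0482, -0.0074]
ee_rot: [3.124, 0.334, -0.001]
force: [0.3, -0.3, -0.8]
width: 0.453
gripper_force: 0.0
```

Call:
{"name": "arm_command", "arguments": {
  "dp": [
    [0,0,0],
    [0,0,0],
    [0,0,0],
    [0,0,0],
    [0,0,0],
    [0,0,0],
    [0,0,0]
  ],
  "angular": [
    [0,0,0],
    [0,0,0],
    [0,0,0],
    [0,0,0],
    [0,0,0],
    [0,0,0],
    [0,0,0]
  ],
  "claw": [0,0,0,0,0,0,0]
}}

```text
clock: 15.1
position: [0.6215, 0.0483, -0.0068]
ee_rot: [3.124, 0.334, 0.001]
force: [0.8, -0.6, 2.8]
width: 0.163
gripper_force: 20.0
```

Gripped (15 mm). Lifting gently.

Call:
{"name": "arm_command", "arguments": {
  "dp": [
    [0,0,-0.3],
    [0,0,-0.6],
    [0,0,-1],
    [0,0,-1],
    [0,0,-1],
    [0,0,-0.6],
    [0,0,0]
  ],
  "angular": [
    [0,0,0],
    [0,0,0],
    [0,0,0],
    [0,0,0],
    [0,0,0],
    [0,0,0],
    [0,0,0]
  ],
  "claw": [0,0,0,0,0,0,0]
}}

```text
clock: 15.8
position: [0.6228, 0.0487, 0.1083]
ee_rot: [-3.124, -0.334, -0.007]
force: [0.1, -0.0, -0.1]
width: 0.163
gripper_force: 20.0
```

```bash
python3 plan.py .465 -.300 .03 4.4; python3 - <<'E'
from cell import arm
from h import *
im=arm.get_image("side");cv2.imwrite("pics/s4.png",cv2.resize(im["frame"][60:270,230:510,::-1],(760,570)))
E
```

```text
t 15.8 pos [0.6228 0.0487 0.1083] w 0.163 Fg 20.0
turn [ 0.   -0.03  0.91] dp [-7.36 13.42  3.13]
```

View pics/s4.png

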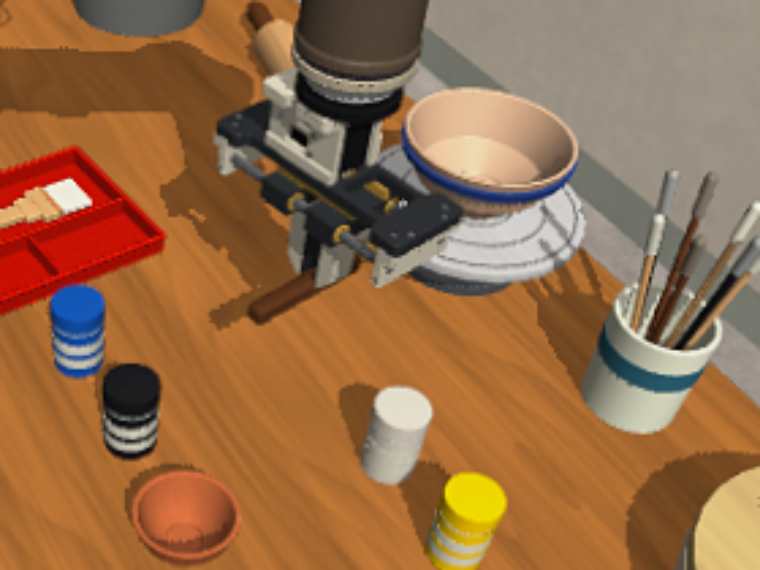

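The loop tool is held level at (290,290) in the side crop. Carrying it to the green tray.

Call:
{"name": "arm_command", "arguments": {
  "dp": [
    [-0.3,0.5,0],
    [-0.6,1,0],
    [-0.6,1,0],
    [-0.6,1,0],
    [-0.6,1,0],
    [-0.6,1,0],
    [-0.6,1,0],
    [-0.6,1,0],
    [-0.6,1,0],
    [-0.6,1,0]
  ],
  "angular": [
    [0,0,0.45],
    [0,0,0.46],
    [0,0,0],
    [0,0,0],
    [0,0,0],
    [0,0,0],
    [0,0,0],
    [0,0,0],
    [0,0,0],
    [0,0,0]
  ],
  "claw": [0,0,0,0,0,0,0,0,0,0]
}}

```text
clock: 16.85
position: [0.4993, -0.2018, 0.104]
ee_rot: [-3.138, -0.12, 0.004]
force: [0.5, -0.2, -0.1]
width: 0.164
gripper_force: 20.0
```

Call:
{"name": "arm_command", "arguments": {
  "dp": [
    [-0.5,1,0],
    [-0.4,1,0.4],
    [-0.3,1,0.6],
    [-0.2,0.6,0.8],
    [0,0.2,0.8],
    [0,0,0.3],
    [0,0,0]
  ],
  "angular": [
    [0,0,0],
    [0,0,0],
    [0,0,0],
    [0,0,0],
    [0,0,0],
    [0,0,0],
    [0,0,0]
  ],
  "claw": [0,0,0,0,0,0,0]
}}

```text
clock: 17.55
position: [0.4721, -0.2973, 0.0311]
ee_rot: [-3.137, -0.121, 0.005]
force: [-1.1, 0.6, -0.1]
width: 0.161
gripper_force: 20.0
```

```bash
python3 plan.py .465 -.300 -.003 4.4
```

```text
t 17.6 pos [ 0.4721 -0.2973  0.0311] w 0.161 Fg 20.0
turn [-0.02  0.02  0.  ] dp [-0.29  0.09  1.37]
```

Call:
{"name": "arm_command", "arguments": {
  "dp": [
    [-0.2,0.1,0.4],
    [-0.1,0,0.4],
    [0,0,0.3],
    [0,0,0.2],
    [0,0,0.1],
    [0,0,0],
    [0,0,0],
    [0,0,0],
    [0,0,0],
    [0,0,0]
  ],
  "angular": [
    [0,0,0],
    [0,0,0],
    [0,0,0],
    [0,0,0],
    [0,0,0],
    [0,0,0],
    [0,0,0],
    [0,0,0],
    [0,0,0],
    [0,0,0]
  ],
  "claw": [0,0,0,0,0,0,0.4,0.4,0.4,0.4]
}}

```text
clock: 18.55
position: [0.4663, -0.3016, -0.0018]
ee_rot: [3.139, 0.12, 0.001]
force: [-0.4, 0.2, 0.0]
width: 0.395
gripper_force: 0.0
```

Call:
{"name": "arm_command", "arguments": {
  "dp": [
    [0,0,-0.6],
    [0,0,-1],
    [0,0,-1],
    [0,0,-1],
    [0,0,-1],
    [0,0,0]
  ],
  "angular": [
    [0,0,0],
    [0,0,0],
    [0,0,0],
    [0,0,0],
    [0,0,0],
    [0,0,0]
  ],
  "claw": [0.7,0.7,0.7,0.7,0.7,0.7]
}}

```text
clock: 19.15
position: [0.4682, -0.3025, 0.1164]
ee_rot: [3.136, 0.12, 0.008]
force: [0.7, -0.1, 0.1]
width: 0.701
gripper_force: 0.0
```

```bash
python3 plan.py .4612 .0525 .10 4.4; python3 - <<'E'
from cell import arm
from h import *
im=arm.get_image("wrist");comps(im,.006,.028,100);cv2.imwrite("pics/w5.png",im["frame"][:,:,::-1])
E
```

```text
t 19.1 pos [ 0.4682 -0.3025  0.1164] w 0.701 Fg 0.0
turn [ 0.02 -0.03 -0.  ] dp [  0.81 -14.18   0.66]
px [335. 138.] n 13299 mean [ 0.5162 -0.34    0.018 ] rect [ 0.4859 -0.3357] [0.2299 0.1801] 4.3 rgb [144. 193. 163.]
px [281. 180.] n 3857 mean [ 0.4832 -0.301   0.0171] rect [ 0.4836 -0.3001] [0.169  0.0363] 3.6 rgb [117. 108.  83.]
px [105. 199.] n 5817 mean [ 0.4553 -0.1575  0.0072] rect [ 0.4532 -0.1572] [0.0503 0.1054] 81.4 rgb [249. 214. 152.]
px [ 19. 191.] n 212 mean [ 0.4633 -0.0943  0.0246] rect [ 0.4624 -0.093 ] [0.051  0.0132] 19.0 rgb [114.  60.  38.]
px [  6. 223.] n 372 mean [ 0.4305 -0.0706  0.015 ] rect [ 0.4314 -0.0702] [0.0216 0.0181] 32.6 rgb [167.  85.  56.]
```

View pics/w5.png

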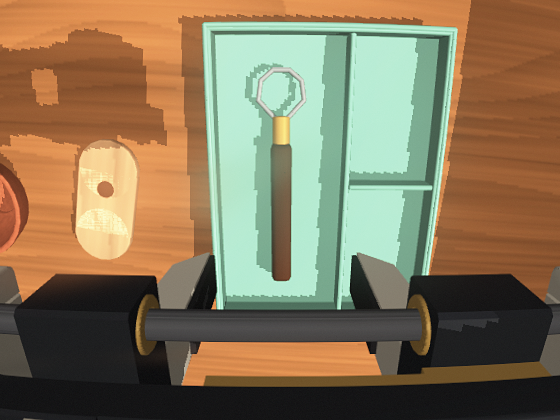

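The loop tool lies flat, lengthwise, mid-compartment at (282,175). Now the black jar, with travel at z≈0.11.

Call:
{"name": "arm_command", "arguments": {
  "dp": [
    [0,-0.5,0],
    [0.1,-1,0],
    [0.1,-1,0],
    [0,-1,0],
    [0,-1,0],
    [0,-1,0],
    [0,-1,0],
    [0,-1,0],
    [0,-1,0],
    [0,-1,0]
  ],
  "angular": [
    [0,0,0],
    [0,0,0],
    [0,0,0],
    [0,0,0],
    [0,0,0],
    [0,0,0],
    [0,0,0],
    [0,0,0],
    [0,0,0],
    [0,0,0]
  ],
  "claw": [0.7,0.7,0.7,0.7,0.7,0.7,0.7,0.7,0.7,0.7]
}}

```text
clock: 20.2
position: [0.4513, -0.0625, 0.1118]
ee_rot: [-3.139, -0.122, 0.003]
force: [-0.1, -0.2, 0.7]
width: 0.697
gripper_force: 0.0
```

Call:
{"name": "arm_command", "arguments": {
  "dp": [
    [0.1,-1,0],
    [0.2,-1,0],
    [0.2,-1,0],
    [0.1,-1,0],
    [0,-0.6,0],
    [0,0,0]
  ],
  "angular": [
    [0,0,0],
    [0,0,0],
    [0,0,0],
    [0,0,0],
    [0,0,0],
    [0,0,0]
  ],
  "claw": [0.7,0.7,0.7,0.7,0.7,0.7]
}}

```text
clock: 20.8
position: [0.4575, 0.0544, 0.112]
ee_rot: [-3.138, -0.128, 0.003]
force: [0.3, -0.3, -0.4]
width: 0.701
gripper_force: 0.0
```

```bash
python3 plan.py .4612 .052 .015 4.4; python3 - <<'E'
from cell import arm
from h import *
comps(arm.get_image("side"),.066,.078,100)
E
```

```text
t 20.8 pos [0.4575 0.0544 0.112 ] w 0.701 Fg 0.0
turn [-0.01  0.01  0.03] dp [0.14 0.11 3.88]
px [258. 173.] n 228 mean [0.4579 0.1532 0.0724] rect [0.459  0.1551] [0.041  0.0456] 11.8 rgb [ 18.  85. 179.]
px [278. 202.] n 300 mean [0.4604 0.0487 0.0726] rect [0.4622 0.0506] [0.0461 0.0447] 22.5 rgb [27. 27. 29.]
px [377. 211.] n 313 mean [ 0.6423 -0.0633  0.0726] rect [ 0.6435 -0.0616] [0.0467 0.0451] 54.4 rgb [226. 219. 201.]
px [404. 244.] n 360 mean [ 0.6393 -0.1603  0.0731] rect [ 0.6417 -0.158 ] [0.0462 0.0449] 31.4 rgb [237.  213.5   0. ]
```

Call:
{"name": "arm_command", "arguments": {
  "dp": [
    [0.1,0.1,0.8],
    [0.1,0,1],
    [0,0,1],
    [0,0,0.7],
    [0,0,0.3],
    [0,0,0],
    [0,0,0],
    [0,0,0],
    [0,0,0],
    [0,0,0]
  ],
  "angular": [
    [0,0,0],
    [0,0,0],
    [0,0,0],
    [0,0,0],
    [0,0,0],
    [0,0,0],
    [0,0,0],
    [0,0,0],
    [0,0,0],
    [0,0,0]
  ],
  "claw": [0.7,0.7,0.7,0.7,0.7,0.7,0.3,0.3,0.3,0.3]
}}

```text
clock: 21.85
position: [0.4649, 0.0496, 0.0186]
ee_rot: [-3.139, -0.121, -0.002]
force: [0.0, 0.9, 4.5]
width: 0.503
gripper_force: 20.0
```

Call:
{"name": "arm_command", "arguments": {
  "dp": [
    [0,0,0],
    [0,0,-0.4],
    [0,0,-0.8],
    [0,0,-1],
    [0,0,-1],
    [0,0,-0.8],
    [0,0,0]
  ],
  "angular": [
    [0,0,0],
    [0,0,0],
    [0,0,0],
    [0,0,0],
    [0,0,0],
    [0,0,0],
    [0,0,0]
  ],
  "claw": [0.3,0.3,0.3,0.3,0.3,0.3,0.3]
}}

```text
clock: 22.55
position: [0.4657, 0.0497, 0.1207]
ee_rot: [-3.139, -0.12, -0.007]
force: [0.4, 0.6, -1.5]
width: 0.507
gripper_force: 20.0
```

```bash
python3 plan.py .4333 -.3886 .05 4.4
```

```text
t 22.6 pos [0.4657 0.0497 0.1207] w 0.507 Fg 20.0
turn [-0.   -0.03 -0.  ] dp [-2.64 17.38  2.83]
```

Call:
{"name": "arm_command", "arguments": {
  "dp": [
    [0,0.5,0],
    [-0.2,1,0],
    [-0.2,1,0],
    [-0.2,1,0],
    [-0.2,1,0],
    [-0.2,1,0],
    [-0.2,1,0],
    [-0.2,1,0],
    [-0.2,1,0],
    [-0.2,1,0]
  ],
  "angular": [
    [0,0,0],
    [0,0,0],
    [0,0,0],
    [0,0,0],
    [0,0,0],
    [0,0,0],
    [0,0,0],
    [0,0,0],
    [0,0,0],
    [0,0,0]
  ],
  "claw": [0.3,0.3,0.3,0.3,0.3,0.3,0.3,0.3,0.3,0.3]
}}

```text
clock: 23.55
position: [0.4358, -0.1927, 0.1167]
ee_rot: [-3.139, -0.119, 0.004]
force: [-0.4, 1.0, -1.1]
width: 0.506
gripper_force: 20.0
```

Call:
{"name": "arm_command", "arguments": {
  "dp": [
    [-0.2,1,0],
    [-0.2,1,0],
    [-0.1,1,0],
    [-0.1,1,0],
    [-0.1,1,0.3],
    [0,1,0.5],
    [0,1,0.6],
    [0,0.6,0.8],
    [0,0.2,0.6],
    [0,0,0]
  ],
  "angular": [
    [0,0,0],
    [0,0,0],
    [0,0,0],
    [0,0,0],
    [0,0,0],
    [0,0,0],
    [0,0,0],
    [0,0,0],
    [0,0,0],
    [0,0,0]
  ],
  "claw": [0.3,0.3,0.3,0.3,0.3,0.3,0.3,0.3,0.3,0.3]
}}

```text
clock: 24.55
position: [0.4323, -0.3861, 0.0448]
ee_rot: [-3.136, -0.118, 0.007]
force: [0.1, 1.0, -0.8]
width: 0.508
gripper_force: 20.0
```

```bash
python3 plan.py .437 -.3886 .023 4.4
```

```text
t 24.6 pos [ 0.4323 -0.3861  0.0448] w 0.508 Fg 20.0
turn [-0.02  0.03 -0.01] dp [0.18 0.11 0.87]
```

Call:
{"name": "arm_command", "arguments": {
  "dp": [
    [0.1,0.1,0.3],
    [0.1,0,0.3],
    [0,0,0.2],
    [0,0,0.1],
    [0,0,0]
  ],
  "angular": [
    [0,0,0],
    [0,0,0],
    [0,0,0],
    [0,0,0],
    [0,0,0]
  ],
  "claw": [0.3,0.3,0.3,0.3,0.3]
}}

```text
clock: 25.05
position: [0.4401, -0.3884, 0.0253]
ee_rot: [-3.139, -0.121, 0.001]
force: [-0.2, 0.1, -0.7]
width: 0.51
gripper_force: 20.0
```

Call:
{"name": "arm_command", "arguments": {
  "dp": [
    [0,0,0.08],
    [0,0,0.08],
    [0,0,0]
  ],
  "angular": [
    [0,0,0],
    [0,0,0],
    [0,0,0]
  ],
  "claw": [0.3,0.3,0.3]
}}

```text
clock: 25.35
position: [0.441, -0.3886, 0.0224]
ee_rot: [3.139, 0.121, 0.002]
force: [-1.4, 3.0, 7.1]
width: 0.506
gripper_force: 20.0
```

Contact (7 N up). Releasing and retreating.

Call:
{"name": "arm_command", "arguments": {
  "dp": [
    [0,0,0],
    [0,0,0],
    [0,0,0],
    [0,0,-0.5],
    [0,0,-1],
    [0,0,-1],
    [0,0,-1],
    [0,0,-0.5]
  ],
  "angular": [
    [0,0,0],
    [0,0,0],
    [0,0,0],
    [0,0,0],
    [0,0,0],
    [0,0,0],
    [0,0,0],
    [0,0,0]
  ],
  "claw": [0.7,0.7,0.7,0.7,0.7,0.7,0.7,0.7]
}}

```text
clock: 26.15
position: [0.4413, -0.3895, 0.1244]
ee_rot: [3.137, 0.12, 0.004]
force: [0.3, -0.2, -0.1]
width: 0.698
gripper_force: 0.0
```

```bash
python3 plan.py .643 -.1575 .11 4.4; python3 - <<'E'
from cell import arm
from h import *
comps(arm.get_image("side"),.066,.085,100)
comps(arm.get_image("top"),.066,.085,100)
E
```

```text
t 26.1 pos [ 0.4413 -0.3895  0.1244] w 0.698 Fg 0.0
turn [ 0.02 -0.02 -0.  ] dp [ 8.76 -8.63  0.58]
px [258. 172.] n 252 mean [0.4602 0.1537 0.0724] rect [0.4618 0.1562] [0.048  0.0442] 66.9 rgb [ 20.5  72.  147. ]
px [377. 211.] n 314 mean [ 0.6422 -0.0636  0.0725] rect [ 0.6434 -0.063 ] [0.0459 0.0458] 64.4 rgb [246. 242. 231.]
px [404. 244.] n 356 mean [ 0.6398 -0.1603  0.0731] rect [ 0.6408 -0.159 ] [0.0436 0.0456] 67.2 rgb [252. 239.   0.]
px [387. 393.] n 783 mean [ 0.4352 -0.3875  0.0765] rect [ 0.4367 -0.3865] [0.0464 0.0457] 65.7 rgb [36. 35. 38.]
px [310. 124.] n 335 mean [ 0.6457 -0.0606  0.0723] rect [ 0.6462 -0.0607] [0.046  0.0464] 48.9 rgb [182. 175. 165.]
px [353. 126.] n 295 mean [ 0.6419 -0.1573  0.0721] rect [ 0.6428 -0.1575] [0.0426 0.0437] 45.0 rgb [187. 169.  49.]
px [211. 204.] n 360 mean [0.4604 0.158  0.0719] rect [0.4605 0.1579] [0.0451 0.0449] 1.5 rgb [ 32.  59. 106.]
```

The black jar is upright in its compartment (centre (.437,-.387), lid at 76 mm). Next, the yellow jar.

Call:
{"name": "arm_command", "arguments": {
  "dp": [
    [0.5,-0.5,0],
    [1,-1,0],
    [1,-1,0],
    [1,-1,0],
    [1,-1,0],
    [1,-1,0],
    [1,-1,0],
    [1,-1,0.2],
    [0.8,-0.8,0.4],
    [0.3,-0.3,0]
  ],
  "angular": [
    [0,0,0],
    [0,0,0],
    [0,0,0],
    [0,0,0],
    [0,0,0],
    [0,0,0],
    [0,0,0],
    [0,0,0],
    [0,0,0],
    [0,0,0]
  ],
  "claw": [0.7,0.7,0.7,0.7,0.7,0.7,0.7,0.7,0.7,0.7]
}}

```text
clock: 27.25
position: [0.6383, -0.1537, 0.1037]
ee_rot: [-3.136, -0.127, 0.005]
force: [-0.5, -0.0, 0.2]
width: 0.701
gripper_force: 0.0
```

```bash
python3 plan.py .642 -.158 .018 4.4
```

```text
t 27.2 pos [ 0.6383 -0.1537  0.1037] w 0.701 Fg 0.0
turn [-0.02  0.02  0.03] dp [0.13 0.18 3.43]
```

Call:
{"name": "arm_command", "arguments": {
  "dp": [
    [0.1,0.1,0.7],
    [0,0.1,1],
    [0,0,0.9],
    [0,0,0.5],
    [0,0,0.3],
    [0,0,0],
    [0,0,0],
    [0,0,0],
    [0,0,0],
    [0,0,0]
  ],
  "angular": [
    [0,0,0],
    [0,0,0],
    [0,0,0],
    [0,0,0],
    [0,0,0],
    [0,0,0],
    [0,0,0],
    [0,0,0],
    [0,0,0],
    [0,0,0]
  ],
  "claw": [0.7,0.7,0.7,0.7,0.7,0.7,0.3,0.3,0.3,0.3]
}}

```text
clock: 28.25
position: [0.6418, -0.1624, 0.0224]
ee_rot: [3.139, 0.121, 0.003]
force: [0.8, 1.5, 4.8]
width: 0.51
gripper_force: 20.0
```

Call:
{"name": "arm_command", "arguments": {
  "dp": [
    [0,0,0],
    [0,0,-0.4],
    [0,0,-0.8],
    [0,0,-1],
    [0,0,-1],
    [0,0,-0.8],
    [0,0,0]
  ],
  "angular": [
    [0,0,0],
    [0,0,0],
    [0,0,0],
    [0,0,0],
    [0,0,0],
    [0,0,0],
    [0,0,0]
  ],
  "claw": [0.3,0.3,0.3,0.3,0.3,0.3,0.3]
}}

```text
clock: 28.95
position: [0.6427, -0.1632, 0.1249]
ee_rot: [3.138, 0.12, 0.008]
force: [0.1, -1.4, -0.9]
width: 0.512
gripper_force: 19.9
```

```bash
python3 plan.py .5405 .295 .05 4.4
```

```text
t 28.9 pos [ 0.6427 -0.1632  0.1249] w 0.512 Fg 19.9
turn [ 0.01 -0.03 -0.  ] dp [ -2.67 -18.59   3.  ]
```

Call:
{"name": "arm_command", "arguments": {
  "dp": [
    [-0.1,-0.5,0],
    [-0.2,-1,0],
    [-0.2,-1,0],
    [-0.2,-1,0],
    [-0.2,-1,0],
    [-0.2,-1,0],
    [-0.2,-1,0],
    [-0.2,-1,0],
    [-0.2,-1,0],
    [-0.1,-1,0]
  ],
  "angular": [
    [0,0,0],
    [0,0,0],
    [0,0,0],
    [0,0,0],
    [0,0,0],
    [0,0,0],
    [0,0,0],
    [0,0,0],
    [0,0,0],
    [0,0,0]
  ],
  "claw": [0.3,0.3,0.3,0.3,0.3,0.3,0.3,0.3,0.3,0.3]
}}

```text
clock: 29.95
position: [0.5755, 0.0722, 0.1199]
ee_rot: [3.139, 0.122, -0.005]
force: [0.8, 0.1, -0.7]
width: 0.509
gripper_force: 19.9
```

Call:
{"name": "arm_command", "arguments": {
  "dp": [
    [-0.1,-1,0],
    [-0.1,-1,0],
    [-0.1,-1,0],
    [-0.1,-1,0],
    [-0.1,-1,0],
    [-0.1,-1,0],
    [-0.1,-1,0.3],
    [-0.1,-1,0.6],
    [0,-0.8,0.8],
    [0,-0.2,0.6]
  ],
  "angular": [
    [0,0,0],
    [0,0,0],
    [0,0,0],
    [0,0,0],
    [0,0,0],
    [0,0,0],
    [0,0,0],
    [0,0,0],
    [0,0,0],
    [0,0,0]
  ],
  "claw": [0.3,0.3,0.3,0.3,0.3,0.3,0.3,0.3,0.3,0.3]
}}

```text
clock: 30.95
position: [0.5377, 0.2964, 0.0616]
ee_rot: [-3.139, -0.127, 0.005]
force: [0.1, -0.5, -1.2]
width: 0.508
gripper_force: 19.9
```

```bash
python3 plan.py .5405 .292 .027 4.4
```

```text
t 30.9 pos [0.5377 0.2964 0.0616] w 0.508 Fg 19.9
turn [-0.    0.02  0.03] dp [0.1  0.18 1.38]
```

Call:
{"name": "arm_command", "arguments": {
  "dp": [
    [0.1,0.1,0.5],
    [0,0.1,0.4],
    [0,0,0.3],
    [0,0,0.1],
    [0,0,0]
  ],
  "angular": [
    [0,0,0],
    [0,0,0],
    [0,0,0],
    [0,0,0],
    [0,0,0]
  ],
  "claw": [0.3,0.3,0.3,0.3,0.3]
}}

```text
clock: 31.45
position: [0.5439, 0.288, 0.0314]
ee_rot: [3.139, 0.119, -0.0]
force: [1.1, -0.4, -1.5]
width: 0.509
gripper_force: 19.9
```

Call:
{"name": "arm_command", "arguments": {
  "dp": [
    [0,-0.15,0.1],
    [0,0,0.1],
    [0,0,0.05],
    [0,0,0]
  ],
  "angular": [
    [0,0,0],
    [0,0,0],
    [0,0,0],
    [0,0,0]
  ],
  "claw": [0.3,0.3,0.3,0.3]
}}

```text
clock: 31.85
position: [0.5441, 0.2935, 0.0264]
ee_rot: [-3.138, -0.121, -0.003]
force: [-0.6, 0.4, 5.0]
width: 0.506
gripper_force: 20.0
```

Contact (5 N up). Releasing and retreating.

Call:
{"name": "arm_command", "arguments": {
  "dp": [
    [0,0,0],
    [0,0,0],
    [0,0,0],
    [0,0,-0.5],
    [0,0,-1],
    [0,0,-1],
    [0,0,-1],
    [0,0,-0.5]
  ],
  "angular": [
    [0,0,0],
    [0,0,0],
    [0,0,0],
    [0,0,0],
    [0,0,0],
    [0,0,0],
    [0,0,0],
    [0,0,0]
  ],
  "claw": [0.7,0.7,0.7,0.7,0.7,0.7,0.7,0.7]
}}

```text
clock: 32.65
position: [0.5443, 0.2931, 0.1283]
ee_rot: [-3.138, -0.12, -0.005]
force: [0.5, -0.3, -0.5]
width: 0.7
gripper_force: 0.0
```

```bash
python3 plan.py .4605 .157 .11 4.4; python3 - <<'E'
from cell import arm
from h import *
comps(arm.get_image("side"),.066,.085,100)
E
```

```text
t 32.6 pos [0.5443 0.2931 0.1283] w 0.7 Fg 0.0
turn [-0.01 -0.02 -0.  ] dp [-3.76  5.17  0.73]
px [266. 130.] n 214 mean [0.5422 0.2921 0.0759] rect [0.5441 0.2957] [0.0468 0.0445] 56.2 rgb [233. 201.   0.]
px [258. 172.] n 254 mean [0.4599 0.1537 0.0725] rect [0.4618 0.1563] [0.0464 0.0442] 66.3 rgb [ 18.  83. 174.]
px [377. 211.] n 309 mean [ 0.6426 -0.0632  0.0727] rect [ 0.6438 -0.0614] [0.0462 0.0452] 52.0 rgb [221. 212. 194.]
px [387. 393.] n 784 mean [ 0.4352 -0.3876  0.0764] rect [ 0.4369 -0.3872] [0.0453 0.0457] 89.3 rgb [27. 27. 28.]
```

The yellow jar is upright at (.544,.295), inside its compartment. Blue jar next.

Call:
{"name": "arm_command", "arguments": {
  "dp": [
    [-0.4,0.6,0],
    [-0.7,1,0],
    [-0.7,1,0],
    [-0.7,1,0],
    [-0.7,1,0.2],
    [-0.5,0.6,0.4],
    [0,0,0]
  ],
  "angular": [
    [0,0,0],
    [0,0,0],
    [0,0,0],
    [0,0,0],
    [0,0,0],
    [0,0,0],
    [0,0,0]
  ],
  "claw": [0.7,0.7,0.7,0.7,0.7,0.7,0.7]
}}

```text
clock: 33.4
position: [0.4585, 0.1522, 0.1086]
ee_rot: [3.137, 0.116, -0.006]
force: [-0.2, -0.1, 1.1]
width: 0.699
gripper_force: 0.0
```

```bash
python3 plan.py .461 .157 .018 4.4
```

```text
t 33.4 pos [0.4585 0.1522 0.1086] w 0.699 Fg 0.0
turn [ 0.02  0.03 -0.02] dp [ 0.12 -0.18  3.62]
```

Call:
{"name": "arm_command", "arguments": {
  "dp": [
    [0.1,-0.1,0.8],
    [0,-0.1,1],
    [0,0,1],
    [0,0,0.5],
    [0,0,0.3],
    [0,0,0],
    [0,0,0],
    [0,0,0],
    [0,0,0],
    [0,0,0]
  ],
  "angular": [
    [0,0,0],
    [0,0,0],
    [0,0,0],
    [0,0,0],
    [0,0,0],
    [0,0,0],
    [0,0,0],
    [0,0,0],
    [0,0,0],
    [0,0,0]
  ],
  "claw": [0.7,0.7,0.7,0.7,0.7,0.7,0.3,0.3,0.3,0.3]
}}

```text
clock: 34.4
position: [0.4638, 0.1609, 0.0208]
ee_rot: [-3.139, -0.12, -0.002]
force: [-0.3, -1.2, 4.9]
width: 0.508
gripper_force: 20.0
```

Call:
{"name": "arm_command", "arguments": {
  "dp": [
    [0,0,0],
    [0,0,-0.4],
    [0,0,-0.8],
    [0,0,-1],
    [0,0,-1],
    [0,0,0]
  ],
  "angular": [
    [0,0,0],
    [0,0,0],
    [0,0,0],
    [0,0,0],
    [0,0,0],
    [0,0,0]
  ],
  "claw": [0.3,0.3,0.3,0.3,0.3,0.3]
}}

```text
clock: 35.0
position: [0.4649, 0.162, 0.1035]
ee_rot: [-3.137, -0.121, -0.008]
force: [0.4, 0.6, -1.0]
width: 0.509
gripper_force: 20.0
```

```bash
python3 plan.py .4285 .2812 .05 4.4
```

```text
t 35.0 pos [0.4649 0.162  0.1035] w 0.509 Fg 20.0
turn [-0.01 -0.03  0.  ] dp [-1.09 -4.87  2.14]
```

Call:
{"name": "arm_command", "arguments": {
  "dp": [
    [-0.1,-0.5,0],
    [-0.3,-1,0],
    [-0.3,-1,0],
    [-0.3,-1,0.3],
    [-0.1,-0.9,0.6],
    [0,-0.4,0.8],
    [0,0,0.5],
    [0,0,0]
  ],
  "angular": [
    [0,0,0],
    [0,0,0],
    [0,0,0],
    [0,0,0],
    [0,0,0],
    [0,0,0],
    [0,0,0],
    [0,0,0]
  ],
  "claw": [0.3,0.3,0.3,0.3,0.3,0.3,0.3,0.3]
}}

```text
clock: 35.8
position: [0.4246, 0.2773, 0.0429]
ee_rot: [3.136, 0.122, -0.007]
force: [-0.0, -0.5, -0.8]
width: 0.507
gripper_force: 20.0
```

```bash
python3 plan.py .431 .2812 .026 4.4
```

```text
t 35.8 pos [0.4246 0.2773 0.0429] w 0.507 Fg 20.0
turn [0.02 0.03 0.01] dp [ 0.27 -0.13  0.68]
```

Call:
{"name": "arm_command", "arguments": {
  "dp": [
    [0.1,0,0.3],
    [0,0,0.2],
    [0,0,0.1],
    [0,0,0]
  ],
  "angular": [
    [0,0,0],
    [0,0,0],
    [0,0,0],
    [0,0,0]
  ],
  "claw": [0.3,0.3,0.3,0.3]
}}

```text
clock: 36.2
position: [0.4292, 0.2781, 0.0301]
ee_rot: [3.139, 0.119, -0.0]
force: [-0.1, -0.0, -1.3]
width: 0.51
gripper_force: 20.0
```

Call:
{"name": "arm_command", "arguments": {
  "dp": [
    [0,-0.1,0.1],
    [0,0,0.08],
    [0,0,0.06],
    [0,0,0]
  ],
  "angular": [
    [0,0,0],
    [0,0,0],
    [0,0,0],
    [0,0,0]
  ],
  "claw": [0.3,0.3,0.3,0.3]
}}

```text
clock: 36.6
position: [0.4294, 0.2812, 0.0247]
ee_rot: [-3.139, -0.12, -0.002]
force: [0.3, -0.6, 5.5]
width: 0.506
gripper_force: 20.0
```

Contact. Releasing, retreating up and clear, then a final check.

Call:
{"name": "arm_command", "arguments": {
  "dp": [
    [0,0,0],
    [0,0,0],
    [0,0,0],
    [0,0,-0.5],
    [0,0,-1],
    [0,0,-1],
    [0,0,-1],
    [0,0,-1],
    [0,0,-1],
    [0,0,0]
  ],
  "angular": [
    [0,0,0],
    [0,0,0],
    [0,0,0],
    [0,0,0],
    [0,0,0],
    [0,0,0],
    [0,0,0],
    [0,0,0],
    [0,0,0],
    [0,0,0]
  ],
  "claw": [0.7,0.7,0.7,0.7,0.7,0.7,0.7,0.7,0.7,0.7]
}}

```text
clock: 37.6
position: [0.4303, 0.2827, 0.1657]
ee_rot: [-3.136, -0.121, -0.008]
force: [0.6, -0.0, 0.6]
width: 0.701
gripper_force: 0.0
```

Call:
{"name": "arm_command", "arguments": {
  "dp": [
    [-0.5,0.7,0],
    [-0.5,1,0],
    [-0.5,1,0],
    [0,1,0],
    [0,1,0],
    [0,1,0],
    [0,1,0],
    [0,1,0],
    [0,1,0],
    [0,0.5,0]
  ],
  "angular": [
    [0,0,0],
    [0,0,0],
    [0,0,0],
    [0,0,0],
    [0,0,0],
    [0,0,0],
    [0,0,0],
    [0,0,0],
    [0,0,0],
    [0,0,0]
  ],
  "claw": [0.7,0.7,0.7,0.7,0.7,0.7,0.7,0.7,0.7,0.7]
}}

```text
clock: 38.6
position: [0.4087, 0.0468, 0.1617]
ee_rot: [3.139, 0.117, -0.001]
force: [-0.8, 0.3, 0.5]
width: 0.696
gripper_force: 0.0
```

```bash
python3 - <<'E'
from cell import arm
from h import *
comps(arm.get_image("side"),.066,.085,100)
comps(arm.get_image("side"),.0075,.018,250)
im=arm.get_image("side");cv2.imwrite("pics/s9.png",cv2.resize(im["frame"][:,:,::-1],(800,600)))
E
```

```text
px [225. 146.] n 239 mean [0.4242 0.2729 0.0758] rect [0.4256 0.2767] [0.0462 0.0468] 15.7 rgb [ 15.  68. 144.]
px [378. 211.] n 310 mean [ 0.6426 -0.0635  0.0726] rect [ 0.6438 -0.0615] [0.0457 0.0465] 10.4 rgb [224. 217. 198.]
px [387. 393.] n 785 mean [ 0.4352 -0.3875  0.0764] rect [ 0.4367 -0.3872] [0.0457 0.0458] 4.2 rgb [28. 28. 29.]
px [150. 191.] n 660 mean [0.2216 0.2654 0.0107] rect [0.2153 0.2577] [0.1708 0.051 ] 48.1 rgb [235. 110.   0.]
px [298. 254.] n 268 mean [ 0.4585 -0.0539  0.0129] rect [ 0.4574 -0.0554] [0.0417 0.0526] 57.9 rgb [190.5  99.   55. ]
px [319. 293.] n 1009 mean [ 0.4542 -0.1554  0.0098] rect [ 0.4547 -0.1549] [0.0515 0.1048] 82.9 rgb [223. 169. 109.]
px [383. 325.] n 335 mean [ 0.529  -0.2685  0.0126] rect [ 0.4992 -0.2572] [0.0858 0.2385] 70.6 rgb [ 99. 148. 124.]
```

View pics/s9.png

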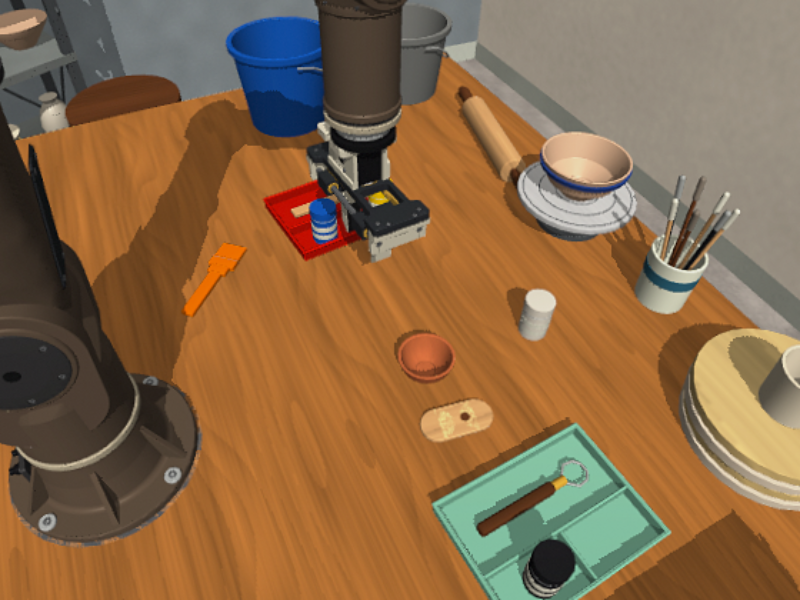

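In the final side view, both jars (blue at (322,220)) stand in the red tray and the black jar (550,565) and loop tool (535,495) are in the green one. The stock items haven't moved and the gripper is clear, so I'm handing in.

```bash
python3 -c "
from cell import arm
print(arm.sign_off())"
```

```text
the job is handed in; nothing more can be done
None
```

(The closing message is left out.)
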